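# Vent the vacuum desiccator and take off its lid

### The job

The blue-lidded desiccator jar is under vacuum: open the yellow vent tap on its lid by a quarter turn counter-clockwise, so that the bar of the tap lies in line with the spout, and only then lift the lid off by its white handle and set it down, right way up and not dropped, on the middle of the round grey mat. Leave the tap open, and leave the orange-lidded jar sealed, its lid and tap as they are.

Things in the scene. Friction and masses are not known exactly. Their poses are not given: they have to be found in the camera images.
- blue_tap_grip (a point): Yellow tap bar, 36 long (x) x 12 x 28 mm tall, on the blue lid. Point: on its vertical turning axis, mid-length, 12 mm below its top, 36 mm above the blue disc. Shut at the start: bar within 7 deg of square to the line handle-spout. Opens counter-clockwise from above, 85-92 deg to a stop; 0.05 N m; stays put. Vacuum holds the lid fast until about 50 deg. 33 mm free between shut bar and handle.
- blue_lid_grip (a point): Middle of the white handle, 36 (x) x 20 mm thick (y), of the loose blue lid (164 mm disc, 0.38-0.65 kg). z up; +x points to the tap axis, 57 mm out, and the spout, to 94 mm. Handle top 18 mm above the point, top of the disc 30 mm below, flat underside of the black plug (122 mm across, 20 mm deep, 2 mm play in the jar) 60 mm below: the lid stands on it. Seated: 120 mm above the table. Jar fixed.
- mat_top (a point): Centre of the top face of the round grey mat, 210 mm across, 6 mm thick, fixed to the table, where the lid is to be set down. The order of blue jar, orange jar and mat from left to right varies.
- orange_tap_end (a point): One end of the yellow tap bar on the other desiccator, an equal jar with an orange lid, 138 mm tall over all, to be left alone. The point is 18 mm from that tap's axis and 126 mm above the table. This jar may stand between the blue jar and the mat: carry the lid over it.
Not all that is in view belongs to the job. Of the things that look like the part that bears blue_tap_grip, the middle-sized one is meant.

How it is judged:
By the outcome, as a careful person would: the job done as asked, in the order asked, and still so for the second after the job is handed in, with the robot touching nothing.
It also fails if it takes over 64 s, if anything falls off the work surface, if the arm or the gripper's body presses on something with over 40 N, if the wrist force passes 120 N, or if a joint passes its speed limit or range.

### The arm

A 6-joint arm with a two-finger parallel gripper is mounted at the origin on the work surface. World frame = base frame: x ahead of the robot, y to its left, z up, the work surface at z = 0. Lengths are in m, angles in rad, forces in N, time in s.
With the tool pointing down it reaches from about 0.225 to 0.875 m from the base axis. Payload 3.4 kg.
Tool frame: the origin (TCP) lies at the very end of the fingers, on their centre line; the grasp point (between the pads) lies 19 mm behind it; z points along the fingers, y is the line along which they close (so a half turn about z gives the same grasp; the last joint's range is limited). The gripper opens to 85 mm and grips with 20 to 120 N. Pads are 22 mm wide; open, the fingers measure 114 mm over their backs; the gripper's body (76 mm by 85 mm) begins 54 mm behind the grasp point. The pads swing forward as they close: fully open they stand 13 mm farther back than shut.
Start: joints at [-1.413, 0.276, 1.505, -0, 1.361, -0.121], TCP at [0.158, -0.553, 0.231] pointing down, gripper open.
Joint ranges: [-2.89, 2.89], [-0.75, 2.08], [0.22, 2.7], [-1.18, 4.32], [0.11, 2.71], [-2.7, 2.7]. Speed limits (rad/s): [2.57, 2.57, 3.14, 3.14, 3.14, 3.14].

### API

Orientations are given as a unit quaternion [w, x, y, z].
In Python, from rig import get_state, optics, sign_off gives the robot as it stands.
- The arm moves only by the tool send_rows, never from a script. Its argument "increments" is a list of rows, each an object with "gripper": the gripper's target within -1 to 1 (shut at 1, half-way at 0, fully open at -1); "linear": the shift along the world's x, y, z in m, a list of three; "delta_rot": the turn, a rotation vector about the world's x, y, z in rad, a list of three. In form: [{"gripper": gripper, "linear": [dx, dy, dz], "delta_rot": [rx, ry, rz]}, ...]. A call has 1 to 8 rows; each row is the pose to reach, as a shift and turn from the pose commanded when the call began; what a row does not reach only later rows make up. A row lasts 1/10 s, in which the tool goes at most 50 mm and 8.59 degrees, less where a joint would pass 70% of its speed; a pose out of reach is approached as far as the arm can. A call with a gripper value outside its range is refused whole. The fingers move at their own pace and stop on an object; "newtons" is the grip in N (left out, the last holds). Time passes only in rows, so rows that repeat a pose let the fingers close. It gives the time, the measured TCP pose, the force, the opening and the grip force at its end, in the units of the state.
- get_state(): the state, without advancing time (a new reading comes with each control period).
- optics.get_image(name): name is "scene" or "top"; returns a dict with "pixels" (480x640x3 uint8, blue, green, red), "K" (3x3 intrinsics, pixels), "rvec" (rotation vector, rad) and "tvec" (3), from world to camera coordinates, as OpenCV has them. Camera axes: x right, y down, z forward; pixel columns grow to the right and rows downward; lengths in m; the calibration is good to about 2 mm. A picture is of the moment at which its call begins. There is no depth.
- sign_off(): hands the job in; it is judged then, once.
The state is a dict: "clock": time; "qpos": joint angles; "qd": joint speeds; "effort": joint torques, N m; "position": TCP position; "ee_rot": TCP orientation; "contact_force": force on the tool from outside, world axes, zero at the start; "moment": the same for the moment, N m; "width": finger opening in m; "gripper_force": force on a finger pad.
Only numpy, scipy, OpenCV 4.12 (cv2) and the standard library are available. Lean on these libraries where they do the work, as an engineer would, in place of code of your own. Each camera call takes 0.05 s, during which the arm holds its last target. There are 200 camera calls.

## Working session

There is one attempt and no reset: what is moved stays moved. The work goes in short steps, Python scripts to look and compute and a tool call to move; the robot and the scene stay as the last step left them, time stands still between calls to the robot, and variables do not carry over. Pictures are saved under pics/ and viewed, at most 10 in all, crops included, and the job is handed in when it is done.

Besides the shell and the picture viewer there is one more tool, called after ">>>" as name(argument=value, ...) on one line, values as JSON. send_rows: Moves the arm, as the interface text tells. Its arguments: {"type":"object","properties":{"increments":{"type":"array"},"newtons":{"type":"number"}},"required":["increments"]}

```bash
mkdir -p pics; cat > h.py <<'E'
import cv2, numpy as np
from rig import get_state, optics, sign_off
def grab(n,save=None):
    d=optics.get_image(n); d['R']=cv2.Rodrigues(np.array(d['rvec'],float))[0]; d['t']=np.array(d['tvec'],float).ravel(); d['K']=np.array(d['K'],float)
    d['pixels']=np.array(d['pixels'])
    if save: cv2.imwrite('pics/'+save,d['pixels'])
    return d
def ray(d,uv,z):
    c=-d['R'].T@d['t']; v=d['R'].T@np.linalg.inv(d['K'])@np.array([uv[0],uv[1],1.])
    return c+v*(z-c[2])/v[2]
def proj(d,p):
    return cv2.projectPoints(np.array(p,float).reshape(-1,3),np.array(d['rvec'],float),np.array(d['tvec'],float),d['K'],None)[0].reshape(-1,2)
E
python3 - <<'E'
from h import *
for n in ('top','scene'):
    d=grab(n,n+'0.png'); print(n,-d['R'].T@d['t'],d['K'][0,0])
s=get_state();print(s['position'],s['ee_rot'],s['clock'],s['width'])
E
```

```text
top [0.31073262 0.10624189 1.26441788] 529.5148842929163
scene [ 1.14029491 -0.29846308  1.23341096] 570.0237964713439
[ 0.15816103 -0.55232591  0.23050568] [-8.45306392e-04  9.90295373e-01  1.38976106e-01 -3.68367626e-05] 0.1 0.08575364821695433
```

View pics/top0.png

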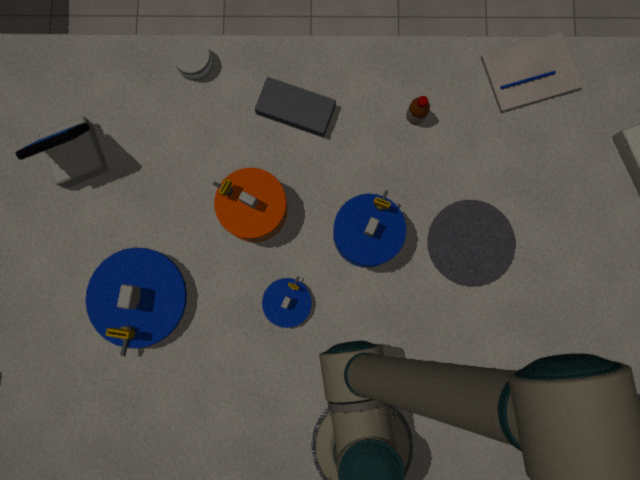

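View pics/scene0.png

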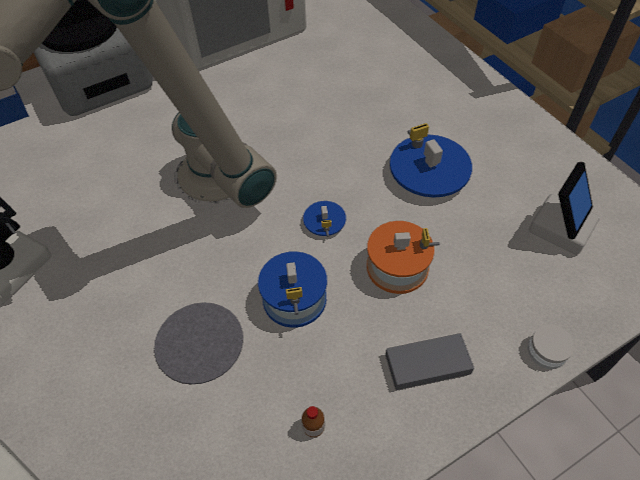

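The top view shows the mid-size blue lid at about (370,230), with its handle at (372,227) and tap at (382,203). The mat is at (472,242), the orange lid at (250,204), and the larger and smaller blue lids are decoys. The scene view agrees: blue lid (293,280), tap (294,294), mat (199,342).

```bash
cat > m.py <<'E'
from h import *
def blob(mask,c,r):
    m=np.zeros_like(mask); cv2.circle(m,c,r,255,-1); m=mask&m
    cs,_=cv2.findContours(m,cv2.RETR_EXTERNAL,cv2.CHAIN_APPROX_NONE); return max(cs,key=cv2.contourArea)
def masks(im):
    h=cv2.cvtColor(im,cv2.COLOR_BGR2HSV)
    return dict(blue=cv2.inRange(h,(105,150,60),(125,255,255)),yel=cv2.inRange(h,(18,120,90),(32,255,255)),
      white=cv2.inRange(h,(0,0,120),(180,60,255)))
E
python3 - <<'E'
from m import *
P={}
for n,cl,rl,ct,ch,cm in (('top',(370,230),48,(382,203),(372,227),(472,242)),('scene',(293,280),40,(294,294),(292,272),(199,342))):
    d=grab(n); k=masks(d['pixels'])
    c=blob(k['blue'],cl,rl); hull=cv2.convexHull(c)
    pts=np.array([ray(d,p[0],0.09)[:2] for p in hull],np.float32)
    print(n,'disc',cv2.minEnclosingCircle(pts), 'lidhull')
    y=blob(k['yel'],ct,14); r=cv2.minAreaRect(y); b=cv2.boxPoints(r)
    w=np.array([ray(d,p,0.138)[:2] for p in b]); 
    print(' tap area',cv2.contourArea(y),'c',ray(d,r[0],0.138).round(4),'box',w.round(4).tolist())
    y=blob(k['white'],ch,11); r=cv2.minAreaRect(y); b=cv2.boxPoints(r)
    w=np.array([ray(d,p,0.138)[:2] for p in b])
    print(' handle',cv2.contourArea(y),'c',ray(d,r[0],0.138).round(4),'box',w.round(4).tolist())
    g=cv2.cvtColor(d['pixels'],cv2.COLOR_BGR2GRAY); m=cv2.inRange(cv2.GaussianBlur(g,(7,7),0),50,115)
    mm=blob(m,cm,55); pts=np.array([ray(d,p[0],0.006)[:2] for p in mm],np.float32)
    print(' mat',cv2.minEnclosingCircle(pts),pts.min(0),pts.max(0))
    x,yy=cl; im=d['pixels'][yy-60:yy+60,x-80:x+80]; P[n]=cv2.resize(im,None,fx=4,fy=4,interpolation=cv2.INTER_CUBIC)[:, :400] if 0 else cv2.resize(im,(560,290) if 0 else (400,300),interpolation=cv2.INTER_CUBIC)
d=grab('top');cv2.imwrite('pics/c1.png',np.hstack([cv2.resize(d['pixels'][180:280,325:415],(400,444),interpolation=cv2.INTER_CUBIC),cv2.resize(grab('scene')['pixels'][240:340,250:340],(400,444),interpolation=cv2.INTER_CUBIC)]))
E
```

```text
top disc ((0.48584461212158203, -0.01013791374862194), 0.08398548513650894) lidhull
 tap area 11.0 c [ 0.5406 -0.033   0.138 ] box [[0.5424, -0.0156], [0.5512, -0.0191], [0.5387, -0.0503], [0.53, -0.0468]]Traceback (most recent call last):
  File "<stdin>", line 11, in <module>
  File "m.py", line 4, in blob
    cs,_=cv2.findContours(m,cv2.RETR_EXTERNAL,cv2.CHAIN_APPROX_NONE); return max(cs,key=cv2.contourArea)
                                                                             ~~~^^^^^^^^^^^^^^^^^^^^^^^^
ValueError: max() iterable argument is empty
```

```bash
cat > meas.py <<'E'
from m import *
def meas(n,cl,rl,ct,ch,cm):
    d=grab(n); im=d['pixels']; h=cv2.cvtColor(im,cv2.COLOR_BGR2HSV)
    c=blob(masks(im)['blue'],cl,rl); pts=np.array([ray(d,p[0],0.09)[:2] for p in cv2.convexHull(c)],np.float32)
    print(n,'disc',cv2.minEnclosingCircle(pts))
    yel=cv2.inRange(h,(12,100,60),(35,255,255)); wh=cv2.inRange(h,(0,0,90),(180,90,255))
    for nm,mk,cc,r in (('tap',yel,ct,15),('handle',wh,ch,11)):
        y=blob(mk,cc,r); q=cv2.minAreaRect(y); b=cv2.boxPoints(q)
        print(nm,cv2.contourArea(y),'px',np.round(q[0],1),'c',ray(d,q[0],.138).round(4),'box',np.array([ray(d,p,.138)[:2] for p in b]).round(3).tolist())
    g=cv2.GaussianBlur(cv2.cvtColor(im,cv2.COLOR_BGR2GRAY),(7,7),0)
    mm=blob(cv2.inRange(g,40,115),cm,54); pts=np.array([ray(d,p[0],.006)[:2] for p in mm],np.float32)
    print('mat',cv2.minEnclosingCircle(pts),pts.min(0),pts.max(0),g[cm[1],cm[0]])
    return d
a=meas('top',(370,230),48,(382,203),(372,227),(472,242))
b=meas('scene',(293,280),40,(294,294),(292,272),(199,342))
z=lambda i:cv2.resize(i,(400,444),interpolation=cv2.INTER_CUBIC)
cv2.imwrite('pics/c1.png',np.hstack([z(a['pixels'][180:280,325:415]),z(b['pixels'][240:340,250:340])]))
E
python3 meas.py
```

```text
top disc ((0.48626968264579773, -0.009257731027901173), 0.08373696357011795)
tap 71.0 px [382.  201.7] c [ 0.5409 -0.0332  0.138 ] box [[0.541, -0.015], [0.553, -0.019], [0.541, -0.052], [0.529, -0.047]]
handle 96.0 px [371.4 225.3] c [ 0.4889 -0.0103  0.138 ] box [[0.478, 0.004], [0.507, -0.009], [0.5, -0.024], [0.471, -0.011]]
mat ((0.47298523783683777, -0.2644633650779724), 0.13158351182937622) [ 0.3437694 -0.3920394] [ 0.6037409  -0.13505135] 49
scene disc ((0.4899839162826538, -0.01096942275762558), 0.08309093117713928)
tap 137.5 px [293.8 293.5] c [ 0.5487 -0.0376  0.138 ] box [[0.529, -0.048], [0.542, -0.016], [0.569, -0.027], [0.556, -0.059]]
handle 100.5 px [291.2 270.9] c [ 0.4938 -0.0134  0.138 ] box [[0.468, -0.014], [0.476, 0.006], [0.519, -0.013], [0.511, -0.032]]
mat ((0.4715794622898102, -0.2628135681152344), 0.10648816078901291) [ 0.36662737 -0.3686223 ] [ 0.5775642  -0.15751289] 82
```

```bash
ls pics
```

```text
c1.png
scene0.png
top0.png
```

View pics/c1.png

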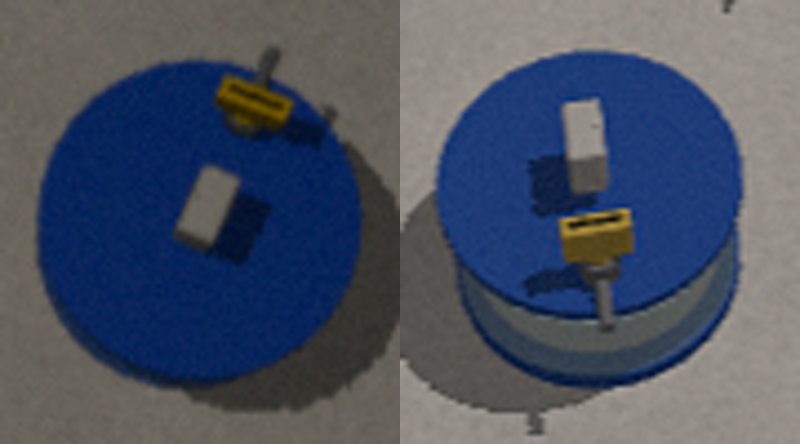

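The close-ups agree with the stated sizes:
- **Positions:** handle ≈ (0.489,-0.011), tap ≈ (0.5415,-0.034). They are 57 mm apart along -23.7°.
- **Bar angle:** ≈ 68°, which is shut.
- **Mat:** ≈ (0.4716,-0.263), radius 0.106.

Next I move above the tap with the fingers partly closed.

>>> send_rows(increments=[{"gripper":0.2,"linear":[0.03,0.04,0.0],"delta_rot":[0,0,0.07]},{"gripper":0.2,"linear":[0.06,0.08,0.0],"delta_rot":[0,0,0.14]},{"gripper":0.2,"linear":[0.09,0.12,0.0],"delta_rot":[0,0,0.21]},{"gripper":0.2,"linear":[0.12,0.16,0.0],"delta_rot":[0,0,0.28]},{"gripper":0.2,"linear":[0.15,0.2,0.0],"delta_rot":[0,0,0.35]},{"gripper":0.2,"linear":[0.18,0.24,0.0],"delta_rot":[0,0,0.42]},{"gripper":0.2,"linear":[0.21,0.28,0.0],"delta_rot":[0,0,0.49]},{"gripper":0.2,"linear":[0.24,0.32,0.0],"delta_rot":[0,0,0.56]}], newtons=40)

```text
clock: 1.05
position: [0.3991, -0.2311, 0.2315]
ee_rot: [0.0, 0.913, 0.408, 0.0]
contact_force: [0.9, -0.4, -1.2]
width: 0.034
gripper_force: 0.0
```

>>> send_rows(increments=[{"gripper":0.2,"linear":[0.03,0.04,0.0],"delta_rot":[0,0,0.07]},{"gripper":0.2,"linear":[0.06,0.08,0.0],"delta_rot":[0,0,0.14]},{"gripper":0.2,"linear":[0.09,0.12,0.0],"delta_rot":[0,0,0.21]},{"gripper":0.2,"linear":[0.12,0.16,0.0],"delta_rot":[0,0,0.28]},{"gripper":0.2,"linear":[0.1435,0.199,0.0],"delta_rot":[0,0,0.347]},{"gripper":0.2,"linear":[0.1435,0.199,0.0],"delta_rot":[0,0,0.347]},{"gripper":0.2,"linear":[0.1435,0.199,0.0],"delta_rot":[0,0,0.347]}])

```text
clock: 1.75
position: [0.5417, -0.033, 0.2309]
ee_rot: [-0.0, 0.829, 0.56, -0.001]
contact_force: [0.3, 0.2, 0.2]
width: 0.0342
gripper_force: 0.0
```

```bash
cat > st.py <<'E'
from h import *
from scipy.spatial.transform import Rotation as Ro
def st():
    s=get_state(); q=s['ee_rot']; M=Ro.from_quat([q[1],q[2],q[3],q[0]]).as_matrix()
    print('t',s['clock'],'p',np.round(s['position'],4),'yaw_y',np.degrees(np.arctan2(M[1,1],M[0,1])).round(2),'z',M[:,2].round(3),'w',round(s['width'],4),'gf',np.round(s['gripper_force'],1),'F',np.round(s['contact_force'],2),'M',np.round(s['moment'],3))
if __name__=='__main__': st()
E
python3 - <<'E'
from st import *
st()
d=grab('top'); print(ray(d,(472,242.5),.006))
e=grab('scene','s2.png')
z=lambda i:cv2.resize(i,(400,400),interpolation=cv2.INTER_CUBIC)
cv2.imwrite('pics/c2.png',np.hstack([z(d['pixels'][140:300,300:460]),z(e['pixels'][200:360,210:370])]))
E
```

```text
t 1.75 p [ 0.5417 -0.033   0.2309] yaw_y -21.93 z [-0.001 -0.001 -1.   ] w 0.0342 gf 0.0 F [0.3  0.17 0.23] M [-0.012  0.027 -0.055]
[ 0.47088073 -0.263655    0.006     ]
```

View pics/c2.png

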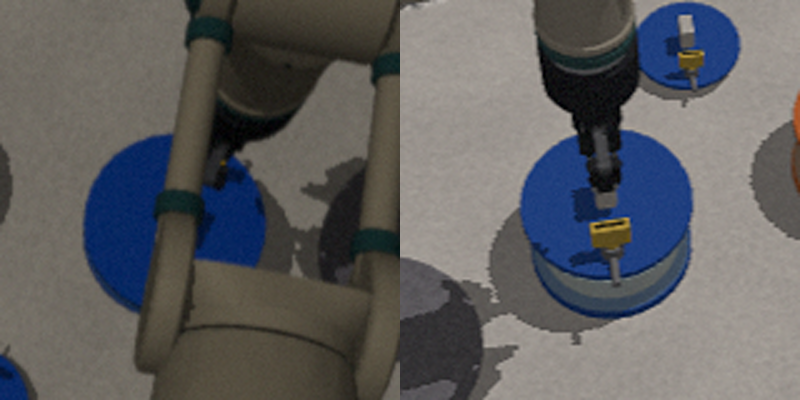

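The view shows the gripper above the tap and aligned with it, and both cameras put the mat at (0.471,-0.263). I descend and grip the bar.

>>> send_rows(increments=[{"gripper":0.2,"linear":[0,-0.001,-0.03],"delta_rot":[0,0,0]},{"gripper":0.2,"linear":[0,-0.001,-0.06],"delta_rot":[0,0,0]},{"gripper":0.2,"linear":[0,-0.001,-0.08],"delta_rot":[0,0,0]},{"gripper":0.2,"linear":[0,-0.001,-0.09],"delta_rot":[0,0,0]},{"gripper":0.2,"linear":[0,-0.001,-0.1],"delta_rot":[0,0,0]},{"gripper":0.2,"linear":[0,-0.001,-0.11],"delta_rot":[0,0,0]},{"gripper":0.2,"linear":[0,-0.001,-0.122],"delta_rot":[0,0,0]},{"gripper":0.2,"linear":[0,-0.001,-0.122],"delta_rot":[0,0,0]}])

```text
clock: 2.65
position: [0.5408, -0.0348, 0.108]
ee_rot: [-0.001, 0.829, 0.559, -0.001]
contact_force: [-0.6, 0.5, 0.3]
width: 0.034
gripper_force: 0.0
```

>>> send_rows(increments=[{"gripper":1,"linear":[0,0,0],"delta_rot":[0,0,0]},{"gripper":1,"linear":[0,0,0],"delta_rot":[0,0,0]},{"gripper":1,"linear":[0,0,0],"delta_rot":[0,0,0]},{"gripper":1,"linear":[0,0,0],"delta_rot":[0,0,0]},{"gripper":1,"linear":[0,0,0],"delta_rot":[0,0,0]},{"gripper":1,"linear":[0,0,0],"delta_rot":[0,0,0]}], newtons=30)

```text
clock: 3.25
position: [0.5418, -0.0348, 0.1097]
ee_rot: [0.0, 0.829, 0.559, 0.0]
contact_force: [-0.1, 0.7, 0.8]
width: 0.0113
gripper_force: 29.7
```

```bash
python3 st.py
```

```text
t 3.25 p [ 0.5418 -0.0348  0.1097] yaw_y -22.05 z [ 0. -0. -1.] w 0.0113 gf 29.7 F [-0.05  0.65  0.76] M [ 0.008  0.136 -0.009]
```

Gripped at about 12 mm with almost no side load, so I turn it counter-clockwise.

>>> send_rows(increments=[{"gripper":1,"linear":[0,0,0],"delta_rot":[0,0,0.1]},{"gripper":1,"linear":[0,0,0],"delta_rot":[0,0,0.2]},{"gripper":1,"linear":[0,0,0],"delta_rot":[0,0,0.3]},{"gripper":1,"linear":[0,0,0],"delta_rot":[0,0,0.4]},{"gripper":1,"linear":[0,0,0],"delta_rot":[0,0,0.5]},{"gripper":1,"linear":[0,0,0],"delta_rot":[0,0,0.6]},{"gripper":1,"linear":[0,0,0],"delta_rot":[0,0,0.7]},{"gripper":1,"linear":[0,0,0],"delta_rot":[0,0,0.8]}])

```text
clock: 4.05
position: [0.5428, -0.0348, 0.1097]
ee_rot: [0.001, 0.545, 0.839, 0.001]
contact_force: [1.4, 0.8, -0.5]
width: 0.0122
gripper_force: 29.5
```

>>> send_rows(increments=[{"gripper":1,"linear":[0,0,0],"delta_rot":[0,0,0.1]},{"gripper":1,"linear":[0,0,0],"delta_rot":[0,0,0.2]},{"gripper":1,"linear":[0,0,0],"delta_rot":[0,0,0.3]},{"gripper":1,"linear":[0,0,0],"delta_rot":[0,0,0.4]},{"gripper":1,"linear":[0,0,0],"delta_rot":[0,0,0.5]},{"gripper":1,"linear":[0,0,0],"delta_rot":[0,0,0.6]},{"gripper":1,"linear":[0,0,0],"delta_rot":[0,0,0.66]},{"gripper":1,"linear":[0,0,0],"delta_rot":[0,0,0.66]}])

```text
clock: 4.85
position: [0.5431, -0.0346, 0.1097]
ee_rot: [0.001, 0.246, 0.969, 0.001]
contact_force: [1.9, 1.2, 0.0]
width: 0.0117
gripper_force: 29.3
```

```bash
python3 st.py
```

```text
t 4.85 p [ 0.5431 -0.0346  0.1097] yaw_y 61.57 z [ 0.003  0.    -1.   ] w 0.0117 gf 29.3 F [1.92 1.22 0.02] M [ 0.218 -0.251  0.027]
```

>>> send_rows(increments=[{"gripper":1,"linear":[0,0,0],"delta_rot":[0,0,0.05]},{"gripper":1,"linear":[0,0,0],"delta_rot":[0,0,0.09]},{"gripper":1,"linear":[0,0,0],"delta_rot":[0,0,0.09]},{"gripper":1,"linear":[0,0,0],"delta_rot":[0,0,0.09]}])

```text
clock: 5.25
position: [0.5427, -0.0349, 0.1097]
ee_rot: [0.001, 0.202, 0.979, 0.0]
contact_force: [2.3, 1.7, 0.6]
width: 0.0121
gripper_force: 29.4
```

```bash
python3 st.py
```

```text
t 5.25 p [ 0.5427 -0.0349  0.1097] yaw_y 66.65 z [ 0.002 -0.    -1.   ] w 0.0121 gf 29.4 F [2.32 1.74 0.64] M [ 0.236 -0.417 -0.07 ]
```

>>> send_rows(increments=[{"gripper":0.2,"linear":[0,0,0],"delta_rot":[0,0,0]},{"gripper":0.2,"linear":[0,0,0],"delta_rot":[0,0,0]},{"gripper":0.2,"linear":[0,0,0],"delta_rot":[0,0,0]},{"gripper":0.2,"linear":[0,0,0.02],"delta_rot":[0,0,0]},{"gripper":0.2,"linear":[0,0,0.05],"delta_rot":[0,0,0]},{"gripper":0.2,"linear":[0,0,0.08],"delta_rot":[0,0,0]},{"gripper":0.2,"linear":[-0.025,0.01,0.1],"delta_rot":[0,0,0]},{"gripper":0.2,"linear":[-0.053,0.0235,0.1],"delta_rot":[0,0,0]}])

```text
clock: 6.05
position: [0.4907, -0.012, 0.2122]
ee_rot: [0.003, 0.202, 0.979, -0.0]
contact_force: [0.8, 0.2, 0.4]
width: 0.0338
gripper_force: 0.0
```

```bash
python3 - <<'E'
from st import *
st()
e=grab('scene')
m=cv2.inRange(cv2.cvtColor(e['pixels'],cv2.COLOR_BGR2HSV),(12,100,60),(35,255,255))
z=lambda i:cv2.resize(i,(600,600),interpolation=cv2.INTER_CUBIC)
cv2.imwrite('pics/c3.png',z(e['pixels'][230:330,245:345]))
E
```

```text
t 6.05 p [ 0.4907 -0.012   0.2122] yaw_y 66.69 z [ 0.006 -0.001 -1.   ] w 0.0338 gf 0.0 F [0.85 0.2  0.38] M [ 0.021 -0.001 -0.062]
```

View pics/c3.png

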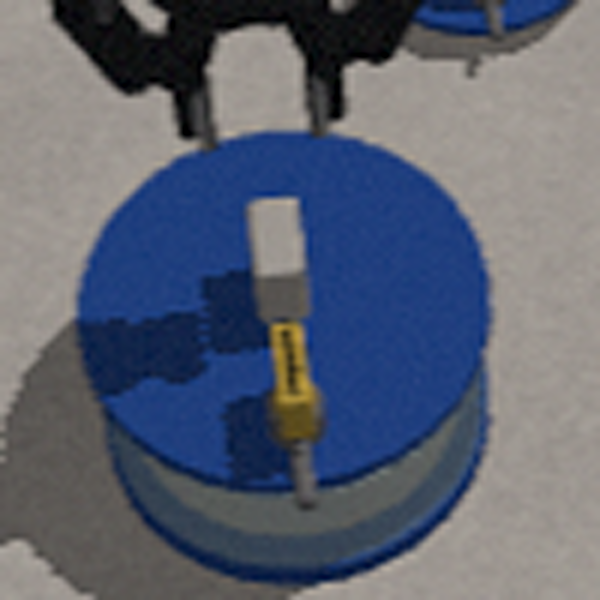

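The tap bar now lies in line with the spout. I lower onto the handle and grip it.

>>> send_rows(increments=[{"gripper":0,"linear":[0,0,0],"delta_rot":[0,0,0]},{"gripper":0,"linear":[0,0,-0.03],"delta_rot":[0,0,0]},{"gripper":0,"linear":[0,0,-0.055],"delta_rot":[0,0,0]},{"gripper":0,"linear":[0,0,-0.07],"delta_rot":[0,0,0]},{"gripper":0,"linear":[0,0,-0.085],"delta_rot":[0,0,0]},{"gripper":0,"linear":[0,0,-0.097],"delta_rot":[0,0,0]},{"gripper":0,"linear":[0,0,-0.107],"delta_rot":[0,0,0]},{"gripper":0,"linear":[0,0,-0.107],"delta_rot":[0,0,0]}])

```text
clock: 6.9
position: [0.4881, -0.0115, 0.1007]
ee_rot: [-0.002, 0.202, 0.979, -0.0]
contact_force: [-0.1, -0.0, 0.2]
width: 0.0427
gripper_force: 0.0
```

>>> send_rows(increments=[{"gripper":1,"linear":[0,0,0],"delta_rot":[0,0,0]},{"gripper":1,"linear":[0,0,0],"delta_rot":[0,0,0]},{"gripper":1,"linear":[0,0,0],"delta_rot":[0,0,0]},{"gripper":1,"linear":[0,0,0],"delta_rot":[0,0,0]},{"gripper":1,"linear":[0,0,0],"delta_rot":[0,0,0]},{"gripper":1,"linear":[0,0,0],"delta_rot":[0,0,0]}], newtons=80)

```text
clock: 7.5
position: [0.4894, -0.0114, 0.1029]
ee_rot: [0.001, 0.202, 0.979, 0.0]
contact_force: [1.1, -0.9, 1.5]
width: 0.0195
gripper_force: 78.8
```

```bash
python3 st.py
```

```text
t 7.5 p [ 0.4894 -0.0114  0.1029] yaw_y 66.75 z [ 0.002 -0.    -1.   ] w 0.0195 gf 78.8 F [ 1.11 -0.86  1.52] M [-0.011 -0.063 -0.038]
```

Handle gripped at 20 mm. I lift slowly.

>>> send_rows(increments=[{"gripper":1,"linear":[0,0,0.005],"delta_rot":[0,0,0]},{"gripper":1,"linear":[0,0,0.01],"delta_rot":[0,0,0]},{"gripper":1,"linear":[0,0,0.02],"delta_rot":[0,0,0]},{"gripper":1,"linear":[0,0,0.03],"delta_rot":[0,0,0]},{"gripper":1,"linear":[0,0,0.045],"delta_rot":[0,0,0]},{"gripper":1,"linear":[0,0,0.06],"delta_rot":[0,0,0]},{"gripper":1,"linear":[0,0,0.075],"delta_rot":[0,0,0]},{"gripper":1,"linear":[0,0,0.08],"delta_rot":[0,0,0]}])

```text
clock: 8.3
position: [0.4896, -0.0115, 0.1845]
ee_rot: [0.002, 0.201, 0.979, 0.0]
contact_force: [1.1, -0.4, -4.0]
width: 0.0189
gripper_force: 78.7
```

```bash
python3 - <<'E'
from st import *
st()
e=grab('scene'); cv2.imwrite('pics/c4.png',cv2.resize(e['pixels'][180:400,120:400],None,fx=2,fy=2))
E
```

```text
t 8.3 p [ 0.4896 -0.0115  0.1845] yaw_y 66.76 z [ 0.003 -0.001 -1.   ] w 0.0189 gf 78.7 F [ 1.12 -0.41 -3.98] M [-0.035 -0.053  0.084]
```

View pics/c4.png

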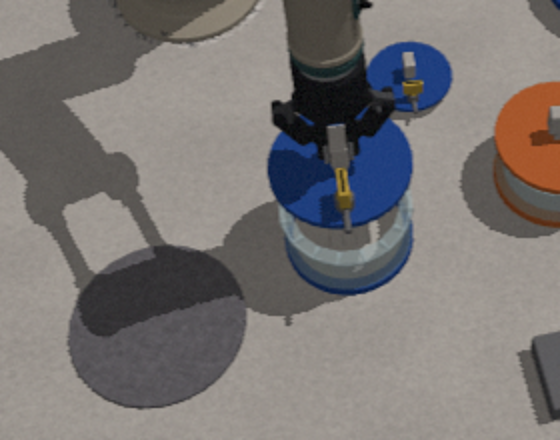

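The lid is off and level. I carry it to the mat.

>>> send_rows(increments=[{"gripper":1,"linear":[-0.001,-0.015,0.01],"delta_rot":[0,0,0]},{"gripper":1,"linear":[-0.003,-0.04,0.01],"delta_rot":[0,0,0]},{"gripper":1,"linear":[-0.005,-0.07,0.01],"delta_rot":[0,0,0]},{"gripper":1,"linear":[-0.007,-0.1,0.01],"delta_rot":[0,0,0]},{"gripper":1,"linear":[-0.01,-0.13,0.01],"delta_rot":[0,0,0]},{"gripper":1,"linear":[-0.012,-0.16,0.01],"delta_rot":[0,0,0]},{"gripper":1,"linear":[-0.014,-0.19,0.01],"delta_rot":[0,0,0]},{"gripper":1,"linear":[-0.016,-0.22,0.01],"delta_rot":[0,0,0]}])

```text
clock: 9.15
position: [0.472, -0.2322, 0.1917]
ee_rot: [-0.001, 0.202, 0.979, 0.0]
contact_force: [0.5, 0.4, -4.6]
width: 0.0192
gripper_force: 78.9
```

>>> send_rows(increments=[{"gripper":1,"linear":[-0.002,-0.02,0],"delta_rot":[0,0,0]},{"gripper":1,"linear":[-0.0025,-0.0315,0],"delta_rot":[0,0,0]},{"gripper":1,"linear":[-0.0025,-0.0315,0],"delta_rot":[0,0,0]},{"gripper":1,"linear":[-0.0025,-0.0315,-0.03],"delta_rot":[0,0,0]},{"gripper":1,"linear":[-0.0025,-0.0315,-0.06],"delta_rot":[0,0,0]},{"gripper":1,"linear":[-0.0025,-0.0315,-0.08],"delta_rot":[0,0,0]},{"gripper":1,"linear":[-0.0025,-0.0315,-0.1],"delta_rot":[0,0,0]},{"gripper":1,"linear":[-0.0025,-0.0315,-0.11],"delta_rot":[0,0,0]}])

```text
clock: 9.95
position: [0.4692, -0.2605, 0.0805]
ee_rot: [-0.002, 0.201, 0.98, 0.001]
contact_force: [-0.6, 0.3, -5.3]
width: 0.019
gripper_force: 78.9
```

```bash
python3 - <<'E'
from st import *
from m import blob,masks
st()
e=grab('scene'); cv2.imwrite('pics/c5.png',cv2.resize(e['pixels'][240:440,80:320],None,fx=2.5,fy=2.5))
c=blob(masks(e['pixels'])['blue'],(200,325),60)
print(cv2.minEnclosingCircle(np.array([ray(e,p[0],.055)[:2] for p in cv2.convexHull(c)],np.float32)))
E
```

```text
t 9.95 p [ 0.4692 -0.2605  0.0805] yaw_y 66.8 z [-0.003  0.003 -1.   ] w 0.019 gf 78.9 F [-0.57  0.27 -5.32] M [0.045 0.035 0.007]
((0.46350017189979553, -0.260431170463562), 0.08276257663965225)
```

View pics/c5.png

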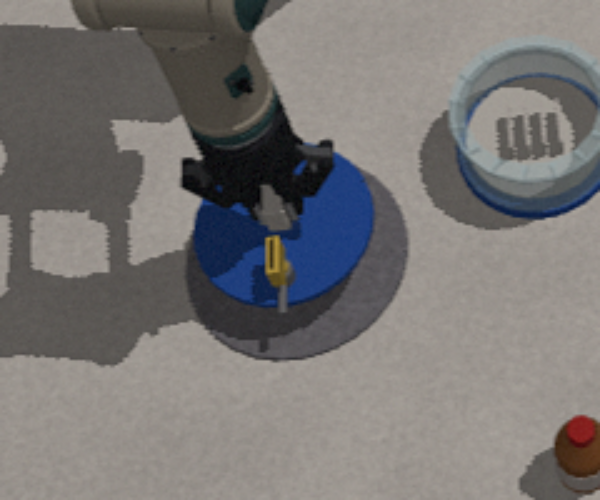

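The lid hangs over the mat at about (0.471,-0.261). I lower it slowly onto the mat.

>>> send_rows(increments=[{"gripper":1,"linear":[0.0005,-0.001,-0.008],"delta_rot":[0,0,0]},{"gripper":1,"linear":[0.0005,-0.001,-0.016],"delta_rot":[0,0,0]},{"gripper":1,"linear":[0.0005,-0.001,-0.022],"delta_rot":[0,0,0]},{"gripper":1,"linear":[0.0005,-0.001,-0.026],"delta_rot":[0,0,0]},{"gripper":1,"linear":[0.0005,-0.001,-0.029],"delta_rot":[0,0,0]},{"gripper":1,"linear":[0.0005,-0.001,-0.03],"delta_rot":[0,0,0]},{"gripper":1,"linear":[0.0005,-0.001,-0.03],"delta_rot":[0,0,0]}])

```text
clock: 10.7
position: [0.4708, -0.2639, 0.0523]
ee_rot: [0.0, 0.202, 0.979, 0.0]
contact_force: [0.9, 0.4, -4.6]
width: 0.019
gripper_force: 78.9
```

```bash
python3 st.py
```

```text
t 10.7 p [ 0.4708 -0.2639  0.0523] yaw_y 66.74 z [ 0.  0. -1.] w 0.019 gf 78.9 F [ 0.86  0.44 -4.64] M [0.013 0.005 0.011]
```

>>> send_rows(increments=[{"gripper":1,"linear":[0,0,-0.001],"delta_rot":[0,0,0]},{"gripper":1,"linear":[0,0,-0.002],"delta_rot":[0,0,0]},{"gripper":1,"linear":[0,0,-0.003],"delta_rot":[0,0,0]},{"gripper":1,"linear":[0,0,-0.003],"delta_rot":[0,0,0]},{"gripper":1,"linear":[0,0,-0.003],"delta_rot":[0,0,0]}])

```text
clock: 11.2
position: [0.4707, -0.2638, 0.0493]
ee_rot: [0.0, 0.202, 0.979, 0.0]
contact_force: [0.3, -0.1, -4.4]
width: 0.0184
gripper_force: 78.9
```

```bash
python3 st.py
```

```text
t 11.2 p [ 0.4707 -0.2638  0.0493] yaw_y 66.75 z [ 0.  0. -1.] w 0.0184 gf 78.9 F [ 0.32 -0.08 -4.36] M [-0.041 -0.     0.005]
```

>>> send_rows(increments=[{"gripper":1,"linear":[0,0,-0.0005],"delta_rot":[0,0,0]},{"gripper":1,"linear":[0,0,-0.001],"delta_rot":[0,0,0]},{"gripper":1,"linear":[0,0,-0.001],"delta_rot":[0,0,0]}])

```text
clock: 11.5
position: [0.4708, -0.2639, 0.0489]
ee_rot: [0.0, 0.202, 0.979, -0.0]
contact_force: [-2.3, 1.0, 2.8]
width: 0.0192
gripper_force: 79.9
```

>>> send_rows(increments=[{"gripper":1,"linear":[0,0,-0.0005],"delta_rot":[0,0,0]},{"gripper":1,"linear":[0,0,-0.0005],"delta_rot":[0,0,0]},{"gripper":1,"linear":[0,0,-0.0005],"delta_rot":[0,0,0]}])

```text
clock: 11.8
position: [0.4708, -0.2639, 0.0489]
ee_rot: [0.0, 0.201, 0.979, -0.0]
contact_force: [-3.1, 1.5, 5.9]
width: 0.019
gripper_force: 80.6
```

The lid rests on the mat, shown by the force changing sign. I release and rise.

>>> send_rows(increments=[{"gripper":0,"linear":[0,0,0.001],"delta_rot":[0,0,0]},{"gripper":0,"linear":[0,0,0.001],"delta_rot":[0,0,0]},{"gripper":0,"linear":[0,0,0.001],"delta_rot":[0,0,0]},{"gripper":0,"linear":[0,0,0.001],"delta_rot":[0,0,0]},{"gripper":0,"linear":[0,0,0.02],"delta_rot":[0,0,0]},{"gripper":0,"linear":[0,0,0.05],"delta_rot":[0,0,0]},{"gripper":0,"linear":[0,0,0.09],"delta_rot":[0,0,0]},{"gripper":0,"linear":[0,0,0.13],"delta_rot":[0,0,0]}])

```text
clock: 12.6
position: [0.4704, -0.2636, 0.1787]
ee_rot: [-0.001, 0.201, 0.979, 0.0]
contact_force: [1.2, 0.1, -0.2]
width: 0.0425
gripper_force: 0.0
```

>>> send_rows(increments=[{"gripper":0,"linear":[-0.03,-0.03,0.03],"delta_rot":[0,0,0]},{"gripper":0,"linear":[-0.06,-0.06,0.06],"delta_rot":[0,0,0]},{"gripper":0,"linear":[-0.09,-0.09,0.06],"delta_rot":[0,0,0]},{"gripper":0,"linear":[-0.12,-0.12,0.06],"delta_rot":[0,0,0]},{"gripper":0,"linear":[-0.15,-0.15,0.06],"delta_rot":[0,0,0]},{"gripper":0,"linear":[-0.15,-0.15,0.06],"delta_rot":[0,0,0]},{"gripper":0,"linear":[-0.15,-0.15,0.06],"delta_rot":[0,0,0]}])

```text
clock: 13.3
position: [0.3201, -0.4142, 0.2376]
ee_rot: [0.0, 0.203, 0.979, 0.001]
contact_force: [-0.5, 0.0, -0.0]
width: 0.0427
gripper_force: 0.0
```

```bash
python3 - <<'E'
from st import *
from m import blob,masks
st()
e=grab('scene'); cv2.imwrite('pics/c6.png',e['pixels'])
c=blob(masks(e['pixels'])['blue'],(200,325),60)
print(cv2.minEnclosingCircle(np.array([ray(e,p[0],.036)[:2] for p in cv2.convexHull(c)],np.float32)))
E
```

```text
t 13.3 p [ 0.3201 -0.4142  0.2376] yaw_y 66.6 z [ 0.     0.001 -1.   ] w 0.0427 gf 0.0 F [-0.53  0.01 -0.01] M [-0.04   0.01   0.006]
((0.4713330864906311, -0.2646084129810333), 0.0831158235669136)
```

View pics/c6.png

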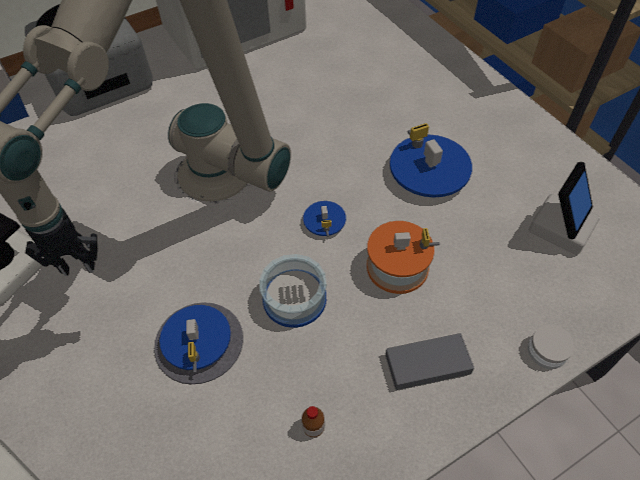

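The lid stands upright in the middle of the mat at pixel (196,338). Its tap is in line with the spout, the orange jar is untouched, and the robot is clear of everything.

```bash
python3 -c "from rig import sign_off; print(sign_off())"
```

```text
the job is handed in; nothing more can be done
None
```

Job handed in at about 13 s of robot time: the blue jar's tap was opened first, then its lid was set down upright within about 2 mm of the mat's centre with the tap still open, and the orange jar was not touched.

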